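Dip the compressor's gauge rod and show it at the magnifier

ROBOT

A 7-joint arm with a two-finger parallel gripper is mounted at the origin on the work surface. World frame = base frame: x ahead of the robot, y to its left, z up, the work surface at z = 0. Lengths are in m, angles in rad, forces in N, time in s.
With the tool pointing down it reaches from about 0.425 to 0.875 m from the base axis. Payload 8.4 kg.
Tool frame: the origin (TCP) lies between the finger pads; the fingertips stand 14 mm ahead of it and the grasp point (between the pads) lies 5 mm behind it (tips_ahead is the z of the fingertips in the tool frame, in m); z points along the fingers, y is the direction in which the jaws open and shut (so a half turn about z gives the same grasp; the last joint's range is limited). The gripper opens to 85 mm and grips with 20 to 120 N. Pads are 22 mm wide; open, the fingers measure 114 mm over their backs; the gripper's body (76 mm by 85 mm) begins 54 mm behind the grasp point. The pads swing forward as they close: fully open they stand 13 mm farther back than shut.
Start: joints at [1.224, 0.333, 0.04, 1.465, -0.013, 1.343, -0.059], TCP at [0.159, -0.63, 0.245] pointing down, gripper open.
Joint ranges: [-2.58, 2.58], [-0.38, 2.09], [-1.3, 1.39], [0.25, 2.4], [-1.5, 4.64], [0.08, 2.09], [-2.65, 2.65]. Speed limits (rad/s): [2.22, 2.22, 2.79, 2.79, 3.14, 3.14, 3.14].

INTERFACE

Orientations are given as a 3x3 rotation matrix whose columns are the frame's x, y, z axes.
In Python, from cell import * gives the robot as it stands. The module is installed in compiled form; this text tells all that it offers.
- The arm moves only by the shell command python3 -m inch 'ROWS'. ROWS is JSON, a list of rows, each a list of 7 numbers: the finger opening in cm, from 0 to 8.54, then the shift along the tool's x, y, z in cm, then the turn, a rotation vector about the tool's x, y, z in rad. In form: [[claw, x, y, z, wx, wy, wz], ...]. A call has exactly 10 rows; each row shifts and turns the pose as measured when the row begins, along the tool's axes as they then stand; what a row does not reach is not made up. A row lasts 1/10 s, in which the tool goes at most 50 mm and 8.59 degrees, less where a joint would pass 70% of its speed; a pose out of reach is approached as far as the arm can. A call is refused whole if a number of a shift passes 5 or a number of a turn 0.15, either way. A call with a gripper value outside its range is refused whole. The fingers move at their own pace and stop on an object; the grip force is fixed at half the most. Time passes only in rows, so rows that do not move let the fingers close, or fill a call up. It gives the time, the measured TCP pose, the force and the opening at its end, in the units of the state.
- get_state(): the state, without advancing time (a new reading comes with each control period).
- read_camera(name): name is "scene" or "top"; returns the picture (400x640x3 uint8, blue, green, red); there is no depth.
- get_calibration(name): a dict with "fov_y" (degrees; the focal length in pixels is half the picture's height over the tangent of half this angle, whatever the lens; pixels are square), "cx", "cy" (the principal point, pixels), "k1" (the pictures are not rectified: a ray, as slopes to the right and down, at radius r is drawn at 1 + k1 r^2 times it, then the intrinsics apply), "R" (3x3) and "t" (3): a world point X has camera coordinates R X + t. Camera axes: x right, y down, z forward; pixel columns grow to the right and rows downward; lengths in m; the calibration is good to about 2 mm. A picture is of the moment at which its call begins. get_calibration takes no time and is no camera call.
- finish_job(): hands the job in, once; it reports no verdict.
The state is a dict: "time_s": time; "joint_positions": joint angles; "qd": joint speeds; "effort": joint torques, N m; "tcp_pos": TCP position; "eef_rot": TCP orientation; "ft_force": force on the tool from outside, world axes, zero at the start; "ft_torque": the same for the moment, N m; "gripper_width": finger opening in m.
Only numpy, scipy, OpenCV 4.12 (cv2) and the standard library are available. Lean on these libraries where they do the work, as an engineer would, in place of code of your own. Each camera call takes 0.05 s, during which the arm holds its last target. There are 200 camera calls.

TASK

Check the airbrush compressor: take the red-handled gauge rod from its wooden rest, slide it gently down the yellow guide tube until its brass collar stops against the mouth, and draw it out again. Then hold the rod level with its tip centred behind the upright magnifier, on the robot's side and a few centimetres from the glass without touching it, and finish there, still holding the rod in the gripper. Leave everything else on the table where it is.

Things in the scene. Friction and masses are not known exactly. Their poses are not given: they have to be found in the camera images.
- gauge: Gauge rod, loose, about 90 g. Origin on the centre line of its handle; x axis along the rod to the tip. Red handle 16 mm square (flat sides face y and z), x = -50 to 40 mm; brass collar 31 mm across, x = 40 to 46; steel rod 8 mm across, x = 46 to 136. Starts level in the rest, z up, centre line 55 mm above the table; handle free to grip from x = -38 to 40 mm, down to 10 mm height.
- gauge_tip (a point): The rod's tip, 136 mm from the gauge's origin along its x; axes as the gauge.
- gauge_collar (a point): Centre of the collar's stop face (the one towards the tip), 46 mm from the gauge's origin along its x.
- rest: Fixed wooden rest, 190 x 50 mm base 10 mm thick, with two small forks 143 mm apart that carry the gauge. Its x axis runs along the gauge towards the tip; the gauge's origin starts straight above its origin. The forks are open upward, their posts 53 and 57 mm high.
- compressor: Fixed blue and aluminium airbrush compressor, 270 (x) x 150 (y) mm, 172 mm tall; origin at the centre of its underside. The guide tube stands out of its -y side.
- guide_tube: Yellow guide tube fixed to the compressor, sloping 35 degrees (0.61 rad) from level; 105 mm long, open, bore 14 mm, flared to 23 mm inside and 31 mm outside at the mouth. Origin at the centre of the mouth, 145 mm above the table; z axis points out of the mouth along the bore (up and away from the compressor), so the rod goes in along -z.
- magnifier: Fixed upright magnifier on a round black foot 84 mm across; origin under the foot. Its glass is an upright disc square to its x axis; +x points away from the robot side.
- lens_center (a point): Centre of the magnifier's glass, 160 mm above the table; the glass with its rim is 110 mm across and 10 mm thick. Axes as the magnifier: the reading place is on its -x side.
- water_jar: Bystander, to be left alone: closed squat jar of greenish glass with steel lid, 72 mm across, 85 mm tall. Origin at the centre of its underside.
- blue_paint: Bystander, to be left alone: blue paint bottle with black cap, 30 mm across, 72 mm tall. Origin at the centre of its underside.
- red_paint: Bystander, to be left alone: red paint bottle with white cap, 30 mm across, 72 mm tall. Origin at the centre of its underside.
- mug: Bystander, to be left alone: white mug, 76 mm across without its handle, 85 mm tall. Origin at the centre of its underside.
- tray: Bystander, to be left alone: empty dark steel palette tray, 150 x 110 x 18 mm. Origin at the centre of its underside.
- miniature: Bystander, to be left alone: small grey figure on a cork, 36 mm across, about 64 mm tall. Origin at the centre of its underside.
Mind the look-alikes: they are no part of the job. There is more than one size of the gauge; the one meant has the size given above. Of the things that look like the rest, take the one that is farthest to the robot's right at the start.

How it is judged:
On the way, in this order (a step that is already met when the one before it is completed fails the run):
1. the rod is in the guide tube with its collar stopped against the mouth, held in the fingers (z of gauge_collar in the frame of guide_tube below 0.003 m and distance between gauge_collar and guide_tube below 0.007 m and z of gauge_tip in the frame of guide_tube below -0.08 m and angle between the x axis of gauge and the z axis of guide_tube, either way round below 0.12 rad and contact force between gauge and the fingers above 1 N), for 0.2 s.
2. the rod is drawn right out of the tube, in the fingers (contact force between gauge and the fingers above 1 N and distance between gauge_tip and guide_tube above 0.03 m and z of gauge_tip in the frame of guide_tube above 0.01 m), for 0.1 s.
At the end, for the whole second after the job is handed in: The rod is held in the fingers, level within 0.2 rad and still, its tip 8 to 90 mm from the lens's mid plane on the robot's side and within 30 mm of the lens centre sideways and in height, touching neither the magnifier nor any other thing; every bystander within 30 mm of where it began (contact force between gauge and the fingers above 1 N and angle between gauge's own x axis and vertical between 1.371 and 1.771 rad and x of gauge_tip in the frame of lens_center between -0.09 and -0.008 m and y of gauge_tip in the frame of lens_center between -0.03 and 0.03 m and z of gauge_tip in the frame of lens_center between -0.03 and 0.03 m and contact force between gauge and magnifier below 0.2 N and contact force between gauge and compressor below 0.2 N and contact force between gauge and rest below 0.2 N and contact force between gauge and water_jar below 0.2 N and contact force between gauge and blue_paint below 0.2 N and contact force between gauge and red_paint below 0.2 N and contact force between gauge and mug below 0.2 N and contact force between gauge and tray below 0.2 N and contact force between gauge and miniature below 0.2 N and linear speed of gauge below 0.03 m/s and angular speed of gauge below 0.2 rad/s and distance of each of water_jar, blue_paint, red_paint, mug, tray, miniature from where it was at the start of the episode below 0.03 m); the arm keeps its last pose, push and grip.
It fails at once if a bystander is pushed more than 30 mm (distance of any of water_jar, blue_paint, red_paint, mug, tray, miniature from where it was at the start of the episode above 0.03 m).
It fails at once if the rod is forced against the tube with more than 40 N (contact force between gauge and guide_tube above 40 N).
It fails at once if the rod is knocked against the magnifier (contact force between gauge and magnifier above 10 N).
It also fails if it takes over 51 s, if anything falls off the work surface, if the arm or the gripper's body presses on something with over 40 N, if the wrist force passes 120 N, or if a joint passes its speed limit or range.

## Working session

There is one attempt and no reset: what is moved stays moved. The work goes in short steps, Python scripts to look and compute and a shell command to move; the robot and the scene stay as the last step left them, time stands still between calls to the robot, and variables do not carry over. Pictures are saved under pics/ and viewed, on a budget of 10 in all, crops included, one or two more only if the job needs it, and the job is handed in when it is done.

```bash
mkdir -p pics
python3 - <<'E'
from cell import *
import cv2
for n in("scene","top"):
    im=read_camera(n);cv2.imwrite(f"pics/{n}0.png",im)
    c=get_calibration(n);print(n,c)
print(get_state())
E
```

```text
scene {'fov_y': 54.55447232149619, 'cx': 311.80356294683423, 'cy': 194.04409607405617, 'k1': 0.019680566995931795, 'R': array([[-0.62782992,  0.77815545,  0.01742639],
       [ 0.60338908,  0.50072421, -0.62064231],
       [-0.49168201, -0.37914292, -0.78390015]]), 't': array([ 0.36095265, -0.20639169,  1.34398814])}
top {'fov_y': 55.145247472667016, 'cx': 318.12620691194286, 'cy': 201.66376307686406, 'k1': -0.06198944880652318, 'R': array([[-0.01053403, -0.99977222,  0.01856195],
       [-0.99633182,  0.00891765, -0.08510807],
       [ 0.08492316, -0.01939039, -0.99619881]]), 't': array([-0.06013836,  0.49863413,  1.08018511])}
{'time_s': 0.1, 'joint_positions': array([ 1.22376586,  0.3338856 ,  0.03987693,  1.46620642, -0.0133784 ,
        1.34330573, -0.05852673]), 'qd': array([ 1.82973544e-03, -5.66675755e-04,  3.87564057e-04, -2.56641797e-03,
       -4.70118509e-04, -5.10390473e-04, -7.54088902e-05]), 'effort': array([ 3.90151530e-03, -6.60011172e+01,  1.37007281e+00, -4.06472290e+01,
        1.69879751e-02,  9.09973285e-03,  4.49122808e-05]), 'tcp_pos': array([ 0.15931319, -0.62975609,  0.24446939]), 'eef_rot': array([[ 9.69456961e-01,  2.45260988e-01, -4.98612578e-04],
       [ 2.45261462e-01, -9.69455875e-01,  1.45647721e-03],
       [-1.26165854e-04, -1.53428242e-03, -9.99998815e-01]]), 'ft_force': array([-0.77859727, -1.4222128 ,  0.56948151]), 'ft_torque': array([0.00407784, 0.02607157, 0.04089981]), 'gripper_width': 0.08514618853487618}
```

View pics/scene0.png

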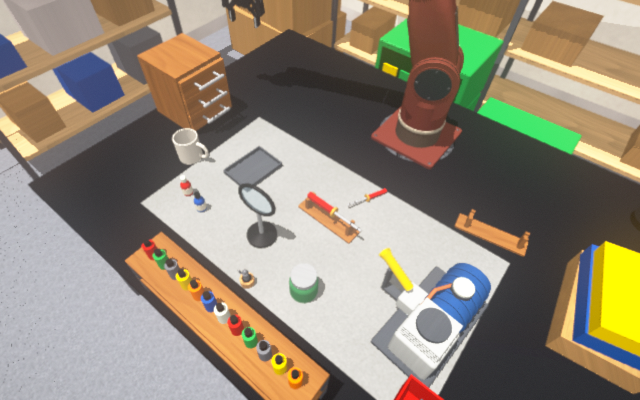

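View pics/top0.png

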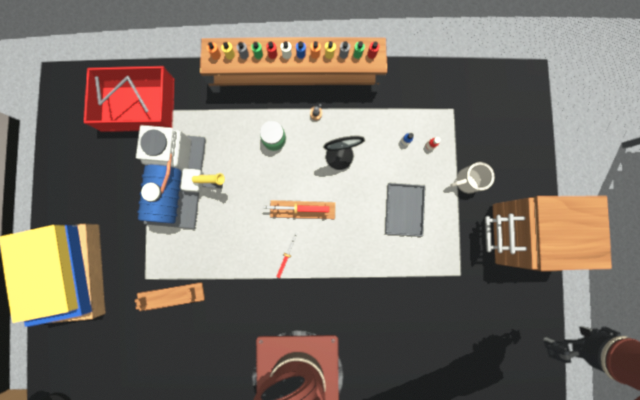

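```bash
cat > h.py <<'E'
import numpy as np,cv2
from cell import *
def ray(n,u,v):
    c=get_calibration(n);f=200/np.tan(np.radians(c["fov_y"]/2))
    d=np.array([(u-c["cx"])/f,(v-c["cy"])/f]);s=d.copy()
    for _ in range(20): s=d/(1+c["k1"]*(s@s))
    R=np.array(c["R"]);t=np.array(c["t"])
    w=R.T@np.array([s[0],s[1],1]);return -R.T@t,w/np.linalg.norm(w)
def onz(n,u,v,z):
    o,w=ray(n,u,v);return o+w*(z-o[2])/w[2]
def proj(n,X):
    c=get_calibration(n);f=200/np.tan(np.radians(c["fov_y"]/2))
    p=np.array(c["R"])@X+np.array(c["t"]);s=p[:2]/p[2];s=s*(1+c["k1"]*(s@s))
    return s*f+[c["cx"],c["cy"]]
def tri(p,q):  # scene px, top px
    o1,a=ray("scene",*p);o2,b=ray("top",*q)
    k=np.linalg.lstsq(np.c_[a,-b],o2-o1,rcond=None)[0]
    x,y=o1+k[0]*a,o2+k[1]*b;return (x+y)/2,np.linalg.norm(x-y)
E
python3 - <<'E'
import cv2,numpy as np
s=cv2.imread("pics/scene0.png");t=cv2.imread("pics/top0.png")
def crop(im,x,y,w=80,h=60):return cv2.resize(im[y:y+h,x:x+w],(400,300),interpolation=cv2.INTER_CUBIC)
cv2.imwrite("pics/c1.png",np.vstack([np.hstack([crop(s,295,180),crop(s,365,235)]),np.hstack([crop(t,255,190),crop(t,180,150)])]))
cv2.imwrite("pics/c2.png",np.hstack([crop(s,220,180,80,80),crop(t,305,120,80,60)]))
E
```

```text
(no output)
```

View pics/c1.png

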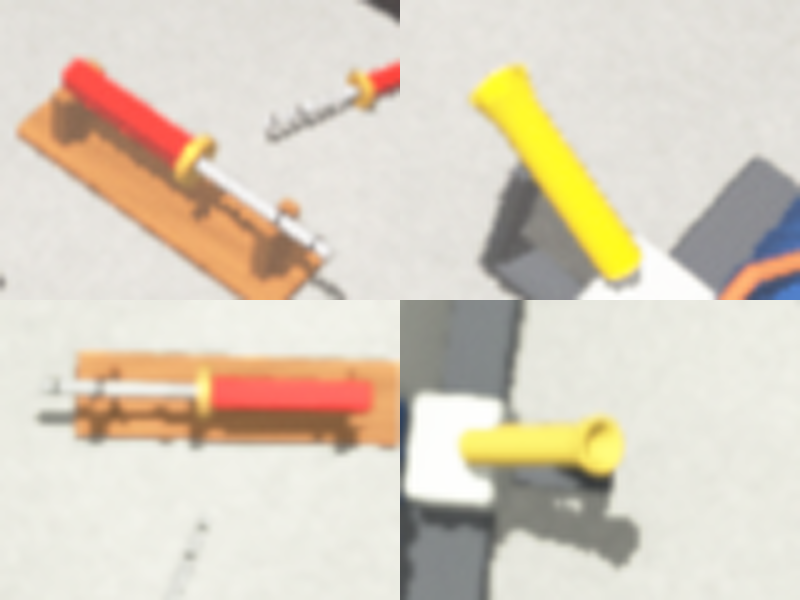

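View pics/c2.png

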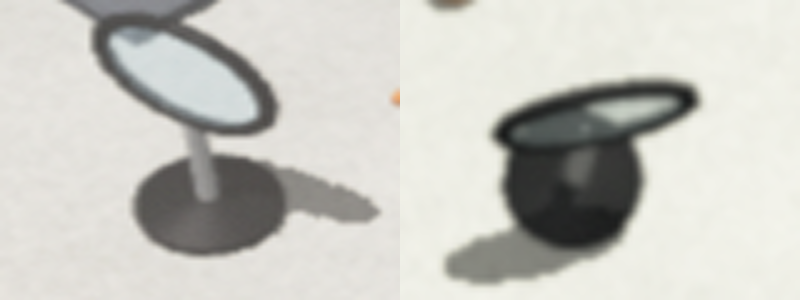

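Run:
```python
from h import *
np.set_printoptions(precision=4,suppress=True)
I={"scene":cv2.imread("pics/scene0.png"),"top":cv2.imread("pics/top0.png")}
R={"scene":(295,180,50,45),"top":(290,195,50,25)};Y={"scene":(365,235,60,65),"top":(185,160,50,45)}
def pts(n,r,f):
    x,y,w,h=r;m=f(I[n][y:y+h,x:x+w].astype(int)).astype(np.uint8)
    k,l,s,_=cv2.connectedComponentsWithStats(m);i=1+np.argmax(s[1:,4])
    v,u=np.nonzero(l==i);return np.c_[u+x,v+y].astype(np.float32)
def ends(p):
    c=p.mean(0);d=np.linalg.svd(p-c,full_matrices=False)[2][0];s=(p-c)@d
    return c+d*(s.min()-.3),c+d*(s.max()+.3),c
red=lambda a:(a[...,2]>140)&(a[...,1]<90)&(a[...,0]<90)
yel=lambda a:(a[...,2]>150)&(a[...,1]>130)&(a[...,0]<110)
for n in I:
    e=ends(pts(n,R[n],red));print("handle",n,e[0],e[1])
    for z in(.055,.063): print(z,onz(n,*e[0],z),onz(n,*e[1],z),np.linalg.norm(onz(n,*e[0],z)-onz(n,*e[1],z)),"mid",onz(n,*e[2],z))
    e=ends(pts(n,Y[n],yel));print("tube",n,e)
print("tip top",onz("top",263.5,207.1,.055), "scene",onz("scene",295+64.8-.4,180+50-.4,.055))
print("mouth",onz("top",220,178.6,.145),onz("scene",384.4,251.6,.145),tri((384.4,251.6),(220,178.6)))
print("lens",onz("top",343.6,143,.16),onz("scene",256.6,198.8,.16),tri((256.6,198.8),(343.6,143)))
a,b=onz("top",305+99-.4-.0,147.6,.16),onz("top",305+139.4-60-.4+0,139,.16);
a=onz("top",403.6-0 if 0 else 305+(495/5-80)-.4,147.6,.16);b=onz("top",305+(697/5-80)-.4,139,.16);print("lens ends",a,b)
print("foot",onz("top",305+(572/5-80)-.4,157.4,.01))
# tube lower end
print("tubebase",tri((365+222/5-.4,235+53-.4),(180+67/5-.4,150+29-.4)))
```

```text
handle scene [308.4983 194.1812] [330.1772 209.8865]
0.055 [ 0.4763 -0.0928  0.055 ] [ 0.4809 -0.012   0.055 ] 0.08098596653613989 mid [ 0.4787 -0.0513  0.055 ]
0.063 [ 0.4813 -0.0889  0.063 ] [ 0.4859 -0.0088  0.063 ] 0.08023624137349589 mid [ 0.4836 -0.0478  0.063 ]
tube scene (array([382.8117, 249.7653], dtype=float32), array([409.9435, 289.4022], dtype=float32), array([396.2114, 269.3409], dtype=float32))
handle top [298.6986 211.3882] [325.2982 211.4844]
0.055 [ 0.4685 -0.01    0.055 ] [ 0.4676 -0.084   0.055 ] 0.07403961071174817 mid [ 0.468  -0.0479  0.055 ]
0.063 [ 0.468  -0.0103  0.063 ] [ 0.4671 -0.0837  0.063 ] 0.07348325300350489 mid [ 0.4676 -0.0479  0.063 ]
tube top (array([222.5273, 178.7752], dtype=float32), array([192.7158, 181.2064], dtype=float32), array([209.0417, 179.875 ], dtype=float32))
tip top [0.4814 0.0879 0.055 ] scene [0.4829 0.087  0.055 ]
mouth [0.5492 0.1886 0.145 ] [0.551  0.1906 0.145 ] (array([0.5494, 0.1897, 0.142 ]), np.float64(0.0007921833444770767))
lens [ 0.6362 -0.129   0.16  ] [ 0.6343 -0.1305  0.16  ] (array([ 0.6356, -0.1288,  0.1626]), np.float64(0.00013264289022781088))
lens ends [ 0.6245 -0.0777  0.16  ] [ 0.6464 -0.1816  0.16  ]
foot [ 0.6292 -0.128   0.01  ]
tubebase (array([0.5594, 0.2756, 0.0855]), np.float64(0.0026353407769141583))
```

Run:
```python
from h import *
np.set_printoptions(precision=4,suppress=True)
for n,(x,y,w,h) in {"scene":(295,180,50,45),"top":(290,195,50,25)}.items():
    a=cv2.imread(f"pics/{n}0.png")[y:y+h,x:x+w].astype(int)
    m=((a[...,2]-a[...,1]>85)&(a[...,1]-a[...,0]<25)).astype(np.uint8)
    k,l,s,_=cv2.connectedComponentsWithStats(m);i=1+np.argmax(s[1:,4]);v,u=np.nonzero(l==i)
    p=np.c_[u+x,v+y].astype(np.float32);r=cv2.minAreaRect(p);B=cv2.boxPoints(r)
    print(n,s[i],r);d=np.linalg.svd(p-p.mean(0),full_matrices=False)[2][0];q=(p-p.mean(0))@d
    e=[p.mean(0)+d*(q.min()-.4),p.mean(0)+d*(q.max()+.4)]
    for z in(.055,.060):
        A,C=onz(n,*e[0],z),onz(n,*e[1],z);print(z,A,C,np.linalg.norm(A-C),(A+C)/2)
print("collar top",onz("top",255+204/5-.4,190+94/5-.4,.055),"scene",onz("scene",295+195/5-.4,180+157/5-.4,.055))
for n in("scene","top"): pass
```

```text
scene [ 13  12  25  21 192] ((319.1358337402344, 201.63296508789062), (28.170413970947266, 7.418926239013672), 36.25383758544922)
0.055 [ 0.4751 -0.0977  0.055 ] [ 0.4798 -0.0102  0.055 ] 0.08764691500410864 [ 0.4775 -0.0539  0.055 ]
0.06 [ 0.4782 -0.0952  0.06  ] [ 0.4829 -0.0082  0.06  ] 0.0871397970704618 [ 0.4806 -0.0517  0.06  ]
top [  8  11  31   6 176] ((313.0, 208.5), (5.0, 30.0), 90.0)
0.055 [ 0.477  -0.0069  0.055 ] [ 0.4745 -0.0929  0.055 ] 0.08604661595375751 [ 0.4758 -0.0499  0.055 ]
0.06 [ 0.4767 -0.007   0.06  ] [ 0.4742 -0.0927  0.06  ] 0.08564250204775234 [ 0.4754 -0.0499  0.06  ]
collar top [ 0.4769 -0.0009  0.055 ] scene [ 0.4779 -0.0024  0.055 ]
```

```bash
python3 -m inch '[[8.5,0,-4.5,-1.5,0,0,0],[8.5,0,-4.5,-1.5,0,0,0],[8.5,0,-4.5,-1.5,0,0,0],[8.5,1,-4,-1.5,0,0,0],[8.5,4.8,0,0,0,0,-0.104],[8.5,4.8,0,0,0,0,-0.104],[8.5,4.8,0,0,0,0,-0.104],[8.5,4.8,0,0,0,0,-0.104],[8.5,4.8,0,0,0,0,-0.104],[8.5,4.8,0,0,0,0,-0.104]]'
cat >> h.py <<'E'
from scipy.spatial.transform import Rotation as Ro
def need(pos,R):
    s=get_state();E=np.array(s["eef_rot"]);np.set_printoptions(precision=4,suppress=True)
    print("t",s["time_s"],"tcp",s["tcp_pos"],"w",s["gripper_width"],"f",s["ft_force"],"q",s["joint_positions"])
    print("shift cm",E.T@(np.array(pos)-s["tcp_pos"])*100,"rotvec",Ro.from_matrix(E.T@R).as_rotvec())
def frame(x,down=(0,0,-1)):
    x=np.array(x,float);x/=np.linalg.norm(x);z=np.array(down,float);z-=x*(z@x);z/=np.linalg.norm(z)
    return np.c_[x,np.cross(z,x),z]
G=np.array([.04,1,0])
E
python3 -c "
from h import *
need([.476,-.05,.2],frame(G))"
```

```text
time_s: 1.1
tcp_pos: [0.3727, -0.311, 0.3011]
eef_rot: [[0.639, 0.769, -0.005], [0.769, -0.639, 0.009], [0.004, -0.009, -1.0]]
ft_force: [0.5, -0.8, -0.2]
gripper_width: 0.0846
t 1.1 tcp [ 0.3727 -0.311   0.3011] w 0.08460668745279386 f [ 0.5194 -0.8035 -0.1522] q [ 0.9043 -0.0061 -0.2941  1.7444 -0.0062  1.4121 -0.0815]
shift cm [26.6461 -8.6227 10.2898] rotvec [-0.0079 -0.0065 -0.6528]
```

```bash
python3 -m inch '[[8.5,4.65,0,1.2,0,0,-0.109],[8.5,4.65,0,1.2,0,0,-0.109],[8.5,4.65,0,1.2,0,0,-0.109],[8.5,4.65,0,1.2,0,0,-0.109],[8.5,4.65,0,1.7,0,0,-0.109],[8.5,4.65,0,1.7,0,0,-0.109],[8.5,0,0,0,0,0,0],[8.5,0,0,0,0,0,0],[8.5,0,0,0,0,0,0],[8.5,0,0,0,0,0,0]]'
python3 -c "
from h import *
need([.476,-.05,.048],frame(G))"
```

```text
time_s: 2.1
tcp_pos: [0.4855, -0.0456, 0.2178]
eef_rot: [[-0.001, 1.0, -0.005], [1.0, 0.001, 0.01], [0.01, -0.005, -1.0]]
ft_force: [-0.3, -0.0, -0.0]
gripper_width: 0.0849
t 2.1 tcp [ 0.4855 -0.0456  0.2178] w 0.08492336484212964 f [-0.2559 -0.0381 -0.0218] q [ 0.5946  0.0616 -0.6003  1.8557  0.0257  1.2404 -0.0128]
shift cm [-0.6145 -0.8602 16.9747] rotvec [-0.0055 -0.0104  0.0405]
```

```bash
python3 -m inch '[[8.5,-0.6,-0.85,0,0,0,0.04],[8.5,0,0,2.5,-0.005,-0.01,0],[8.5,0,0,2.5,0,0,0],[8.5,0,0,2.5,0,0,0],[8.5,0,0,2.5,0,0,0],[8.5,0,0,2.5,0,0,0],[8.5,0,0,2,0,0,0],[8.5,0,0,1.5,0,0,0],[8.5,0,0,0,0,0,0],[8.5,0,0,0,0,0,0]]'
python3 - <<'E'
from h import *
need([.476,-.05,.048],frame(G))
s=read_camera("scene");t=read_camera("top")
def crop(im,x,y,w=100,h=75):return cv2.resize(im[y:y+h,x:x+w],(400,300),interpolation=cv2.INTER_CUBIC)
cv2.imwrite("pics/g1.png",np.hstack([crop(s,285,160),crop(t,255,170)]))
E
```

```text
time_s: 3.1
tcp_pos: [0.4733, -0.0681, 0.0558]
eef_rot: [[0.084, 0.996, 0.003], [0.996, -0.084, -0.007], [-0.006, 0.004, -1.0]]
ft_force: [0.1, -0.6, -0.0]
gripper_width: 0.0846
t 3.1 tcp [ 0.4733 -0.0681  0.0558] w 0.08461550394620428 f [ 0.0725 -0.6278 -0.0153] q [ 0.5701  0.2298 -0.5705  2.0564  0.1668  0.8941 -0.1767]
shift cm [1.8305 0.1113 0.7647] rotvec [ 0.0039  0.0063 -0.0438]
```

View pics/g1.png

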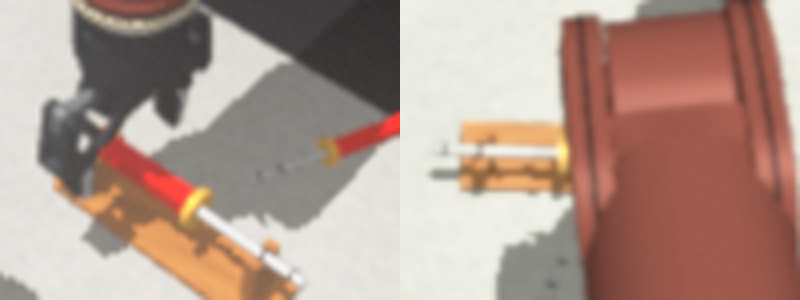

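```bash
python3 -m inch '[[8.5,0.9,0.05,0,0,0,-0.022],[8.5,0.9,0.05,0,0,0,-0.022],[8.5,0,0,0.4,0,0,0],[8.5,0,0,0.35,0,0,0],[8.5,0,0,0,0,0,0],[8.5,0,0,0,0,0,0],[8.5,0,0,0,0,0,0],[8.5,0,0,0,0,0,0],[8.5,0,0,0,0,0,0],[8.5,0,0,0,0,0,0]]'
python3 -c "
from h import *
need([.476,-.05,.048],frame(G))"
```

```text
time_s: 4.2
tcp_pos: [0.4779, -0.0487, 0.0504]
eef_rot: [[0.036, 0.999, 0.008], [0.999, -0.035, -0.008], [-0.008, 0.009, -1.0]]
ft_force: [-0.1, -0.2, 0.1]
gripper_width: 0.0849
t 4.2 tcp [ 0.4779 -0.0487  0.0504] w 0.08491768790474552 f [-0.0663 -0.1782  0.1021] q [ 0.5416  0.2424 -0.5871  2.0585  0.1842  0.8801 -0.1844]
shift cm [-0.1391 -0.1834  0.2351] rotvec [0.0087 0.0077 0.0045]
```

```bash
python3 -m inch '[[8.5,0,-0.15,0.15,0.008,0.008,0],[8.5,0,0,0,0,0,0],[0,0,0,0,0,0,0],[0,0,0,0,0,0,0],[0,0,0,0,0,0,0],[0,0,0,0,0,0,0],[0,0,0,0,0,0,0],[0,0,0,0,0,0,0],[0,0,0,0,0,0,0],[0,0,0,0,0,0,0]]'
python3 -c "
from h import *
need([.476,-.05,.048],frame(G))"
```

```text
time_s: 5.2
tcp_pos: [0.4763, -0.0488, 0.0489]
eef_rot: [[0.036, 0.999, 0.0], [0.999, -0.036, 0.001], [0.001, 0.0, -1.0]]
ft_force: [-0.9, -0.2, 0.1]
gripper_width: 0.0151
t 5.2 tcp [ 0.4763 -0.0488  0.0489] w 0.015105828521263204 f [-0.8513 -0.1822  0.069 ] q [ 0.5472  0.2482 -0.5872  2.0558  0.1756  0.8852 -0.1734]
shift cm [-0.1231 -0.0299  0.0894] rotvec [ 0.0002 -0.0009  0.0041]
```

```bash
python3 -m inch '[[0,0,0,-1,0,0,0],[0,0,0,-1.5,0,0,0],[0,0,0,-2,0,0,0],[0,0,0,-2.5,0,0,0],[0,0,0,-2.5,0,0,0],[0,0,0,-2.5,0,0,0],[0,0,0,-2.5,0,0,0],[0,0,0,-2.5,0,0,0],[0,0,0,-1.5,0,0,0],[0,0,0,0,0,0,0]]'
cat >> h.py <<'E'
M=np.array([.550,.190,.145]);a=np.radians(35)
D=np.array([np.sin(.108)*np.cos(a),np.cos(.108)*np.cos(a),-np.sin(a)])
FT=frame(D);L=.14;H=-.006
def tcp_for_tip(tip,F): return np.array(tip)-F[:,0]*L-F[:,2]*H
E
python3 -c "
from h import *
need(tcp_for_tip(M-.05*D,FT),FT)"
```

```text
time_s: 6.2
tcp_pos: [0.4744, -0.0472, 0.2459]
eef_rot: [[0.032, 0.999, -0.001], [0.999, -0.032, 0.002], [0.002, -0.001, -1.0]]
ft_force: [-0.7, 0.3, -2.1]
gripper_width: 0.0152
t 6.2 tcp [ 0.4744 -0.0472  0.2459] w 0.015172968089929545 f [-0.7292  0.2646 -2.0783] q [ 0.6134  0.0104 -0.6023  1.8421  0.0041  1.2915 -0.0223]
shift cm [ 8.0866  5.5841 -0.2996] rotvec [ 0.0224 -0.6125  0.0736]
```

```bash
python3 -m inch '[[0,0,0.9,0,0.003,-0.1,0.012],[0,0,0.9,0,0.003,-0.1,0.012],[0,0,0.9,0,0.003,-0.1,0.012],[0,0,0.9,0,0.003,-0.1,0.012],[0,0,0.9,0,0.003,-0.1,0.012],[0,0,0.9,0,0.003,-0.1,0.012],[0,0,0,0,0,0,0],[0,0,0,0,0,0,0],[0,0,0,0,0,0,0],[0,0,0,0,0,0,0]]'
python3 - <<'E'
from h import *
need(tcp_for_tip(M-.05*D,FT),FT)
s=read_camera("scene");t=read_camera("top")
def crop(im,x,y,w=120,h=90):return cv2.resize(im[y:y+h,x:x+w],(400,300),interpolation=cv2.INTER_CUBIC)
st=get_state();E=st["eef_rot"]
tip=st["tcp_pos"]+E[:,0]*L+E[:,2]*H;print("pred tip",tip,proj("scene",tip),proj("top",tip))
cv2.imwrite("pics/p1.png",np.hstack([crop(s,330,180),crop(t,190,130)]))
E
```

```text
time_s: 7.2
tcp_pos: [0.5277, -0.0527, 0.2424]
eef_rot: [[0.092, 0.994, -0.06], [0.811, -0.11, -0.575], [-0.578, 0.004, -0.816]]
ft_force: [-1.2, -0.0, -0.7]
gripper_width: 0.0148
t 7.2 tcp [ 0.5277 -0.0527  0.2424] w 0.014803979173274372 f [-1.1741 -0.0493 -0.7384] q [ 0.2623  0.2914 -0.7099  1.7255  0.698   1.5813 -0.7042]
shift cm [ 6.517  -0.4096 -5.4386] rotvec [ 0.0021  0.0057 -0.0037]
pred tip [0.5411 0.064  0.1665] [342.8795 214.5404] [267.5779 180.1003]
```

View pics/p1.png

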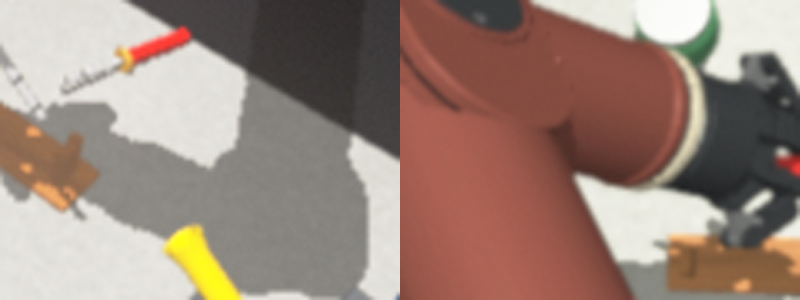

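```bash
python3 -m inch '[[0,0,-0.1,-1.3,0,0,0],[0,0,-0.1,-1.3,0,0,0],[0,1.3,-0.1,-1.3,0,0,0],[0,1.3,-0.1,-1.3,0,0,0],[0,1.3,0,0,0,0,0],[0,1.3,0,0,0,0,0],[0,1.0,0,0,0,0,0],[0,0,0,0,0,0,0],[0,0,0,0,0,0,0],[0,0,0,0,0,0,0]]'
python3 - <<'E'
from h import *
need(tcp_for_tip(M-.05*D,FT),FT)
s=read_camera("scene");t=read_camera("top")
def crop(im,x,y,w=80,h=60):return cv2.resize(im[y:y+h,x:x+w],(600,450),interpolation=cv2.INTER_CUBIC)
st=get_state();E=st["eef_rot"]
tip=st["tcp_pos"]+E[:,0]*L+E[:,2]*H;print("pred tip",tip,proj("scene",tip),"mouth",proj("scene",M),"end",proj("scene",M+.105*D))
cv2.imwrite("pics/p2.png",crop(s,345,220));cv2.imwrite("pics/t2.png",t)
E
```

```text
time_s: 8.3
tcp_pos: [0.5328, 0.0359, 0.2499]
eef_rot: [[0.092, 0.994, -0.059], [0.811, -0.109, -0.575], [-0.578, 0.005, -0.816]]
ft_force: [-0.2, 0.1, -1.9]
gripper_width: 0.0154
t 8.3 tcp [0.5328 0.0359 0.2499] w 0.015371566327692723 f [-0.1984  0.1133 -1.8863] q [ 0.125   0.3674 -0.7488  1.6339  0.6887  1.6925 -0.8315]
shift cm [-0.2805  0.0531  0.3011] rotvec [ 0.0031  0.0048 -0.0036]
pred tip [0.5461 0.1526 0.1743] [373.4352 234.3196] mouth [384.413  251.1689] end [409.5088 287.7293]
```

View pics/p2.png

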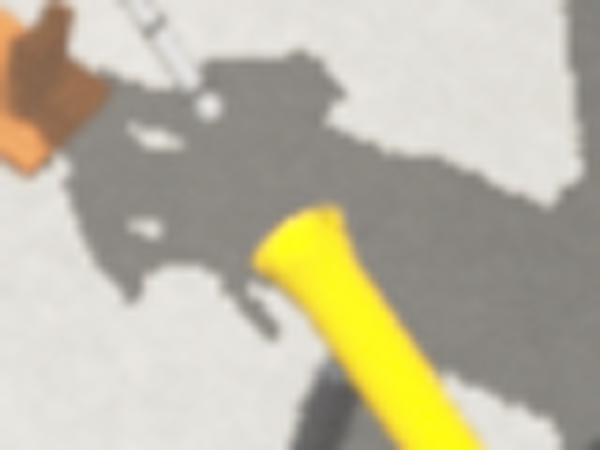

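```bash
python3 -m inch '[[0,-0.2,0.05,0.25,0.003,0.005,-0.003],[0,0,0,0,0,0,0],[0,0.9,0,0,0,0,0],[0,0.9,0,0,0,0,0],[0,0.9,0,0,0,0,0],[0,0.8,0,0,0,0,0],[0,0.5,0,0,0,0,0],[0,0,0,0,0,0,0],[0,0,0,0,0,0,0],[0,0,0,0,0,0,0]]'
python3 -c "
from h import *
need(tcp_for_tip(M+.02*D,FT),FT)"
```

```text
time_s: 9.4
tcp_pos: [0.537, 0.0673, 0.2243]
eef_rot: [[0.09, 0.994, -0.062], [0.814, -0.11, -0.57], [-0.573, 0.001, -0.819]]
ft_force: [0.2, -1.1, -1.0]
gripper_width: 0.0153
t 9.4 tcp [0.537  0.0673 0.2243] w 0.015306278473538703 f [ 0.1867 -1.0653 -1.0297] q [ 0.0707  0.4278 -0.7517  1.6184  0.697   1.6922 -0.9004]
shift cm [ 2.653  -0.0348  0.0194] rotvec [-0.0002 -0.0005 -0.002 ]
```

Aligned within a millimetre; the tip is about 6 mm short of the mouth. Ease in.

```bash
python3 -m inch '[[0,0.5,0,0,0,0,0],[0,0.5,0,0,0,0,0],[0,0.5,0,0,0,0,0],[0,0.5,0,0,0,0,0],[0,0.5,0,0,0,0,0],[0,0.5,0,0,0,0,0],[0,0.5,0,0,0,0,0],[0,0.5,0,0,0,0,0],[0,0,0,0,0,0,0],[0,0,0,0,0,0,0]]'
python3 - <<'E'
from h import *
need(tcp_for_tip(M+.09*D,FT),FT)
st=get_state();print("T",st["ft_torque"])
s=read_camera("scene")
cv2.imwrite("pics/p3.png",cv2.resize(s[220:280,345:425],(600,450),interpolation=cv2.INTER_CUBIC))
E
```

```text
time_s: 10.4
tcp_pos: [0.5411, 0.1026, 0.1994]
eef_rot: [[0.091, 0.994, -0.062], [0.814, -0.11, -0.57], [-0.573, 0.001, -0.819]]
ft_force: [-1.0, 0.4, -1.4]
gripper_width: 0.0153
t 10.4 tcp [0.5411 0.1026 0.1994] w 0.01532172307382659 f [-1.0221  0.4051 -1.4267] q [ 0.006   0.4933 -0.7507  1.5931  0.7099  1.6973 -0.9728]
shift cm [ 5.3177 -0.0686  0.0189] rotvec [-0.0002 -0.0004 -0.0026]
T [ 0.6739 -0.1602  0.0411]
```

View pics/p3.png

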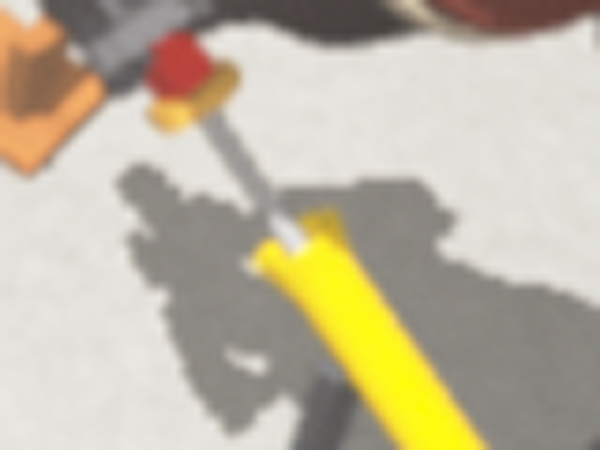

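Run:
```python
from h import *
o,w=ray("scene",384.4,251.2);print(w@D)
# rim circles of mouth, in p3 crop px
e1=np.cross(D,[0,0,1]);e1/=np.linalg.norm(e1);e2=np.cross(D,e1)
for r in(.0115,.0155): print(r,[tuple(((proj("scene",M+r*(np.cos(t)*e1+np.sin(t)*e2))-[345,220]+.5)*7.5).round().astype(int).tolist()) for t in np.arange(0,6.28,np.pi/4)])
print([((proj("scene",M+z*D)-[345,220]+.5)*7.5).round() for z in(-.04,-.02,0,.02)])
```

```text
0.3151564465905453
0.0115 [(276, 261), (267, 255), (277, 240), (300, 223), (323, 215), (332, 220), (322, 235), (298, 253)]
0.0155 [(267, 269), (256, 261), (270, 240), (301, 218), (331, 207), (343, 213), (330, 235), (298, 258)]
[array([227., 132.]), array([263., 185.]), array([299., 238.]), array([335., 290.])]
```

```bash
python3 -m inch '[[0,0.5,-0.02,0,0,0,0],[0,0.5,-0.02,0,0,0,0],[0,0.5,-0.02,0,0,0,0],[0,0.5,0,0,0,0,0],[0,0.5,0,0,0,0,0],[0,0.5,0,0,0,0,0],[0,0.5,0,0,0,0,0],[0,0.5,0,0,0,0,0],[0,0.4,0,0,0,0,0],[0,0,0,0,0,0,0]]'
python3 -c "
from h import *
need(tcp_for_tip(M+.09*D,FT),FT)
st=get_state();print('T',st['ft_torque'])"
```

```text
time_s: 11.45
tcp_pos: [0.5448, 0.1417, 0.1719]
eef_rot: [[0.091, 0.994, -0.062], [0.814, -0.11, -0.57], [-0.573, 0.002, -0.819]]
ft_force: [0.2, -0.1, -1.1]
gripper_width: 0.0152
t 11.45 tcp [0.5448 0.1417 0.1719] w 0.01522675873148742 f [ 0.1501 -0.0551 -1.1283] q [-0.0649  0.5662 -0.7458  1.558   0.7237  1.7021 -1.0444]
shift cm [ 0.5249 -0.0076  0.0162] rotvec [-0.0001 -0.0005 -0.003 ]
T [ 0.7345 -0.0915 -0.0001]
```

```bash
python3 -m inch '[[0,0.15,0,0,0,0,0],[0,0.15,0,0,0,0,0],[0,0.15,0,0,0,0,0],[0,0.15,0,0,0,0,0],[0,0.15,0,0,0,0,0],[0,0.15,0,0,0,0,0],[0,0.15,0,0,0,0,0],[0,0.15,0,0,0,0,0],[0,0.1,0,0,0,0,0],[0,0.1,0,0,0,0,0]]'
python3 - <<'E'
from h import *
need(tcp_for_tip(M+.09*D,FT),FT)
st=get_state();print('T',st['ft_torque'],"axial",D@st["ft_force"])
s=read_camera("scene")
cv2.imwrite("pics/p4.png",cv2.resize(s[220:280,345:425],(600,450),interpolation=cv2.INTER_CUBIC))
E
```

```text
time_s: 12.45
tcp_pos: [0.545, 0.1445, 0.1706]
eef_rot: [[0.1, 0.993, -0.069], [0.802, -0.121, -0.585], [-0.589, 0.003, -0.808]]
ft_force: [-3.7, -4.7, 4.9]
gripper_width: 0.0149
t 12.45 tcp [0.545  0.1445 0.1706] w 0.014865667670935303 f [-3.703  -4.7276  4.937 ] q [-0.0835  0.5819 -0.7376  1.5451  0.7305  1.7221 -1.0625]
shift cm [0.2177 0.0017 0.0665] rotvec [-0.0055  0.0185 -0.0125]
T [-0.5649  0.5852 -0.1126] axial -7.008773305459708
```

View pics/p4.png

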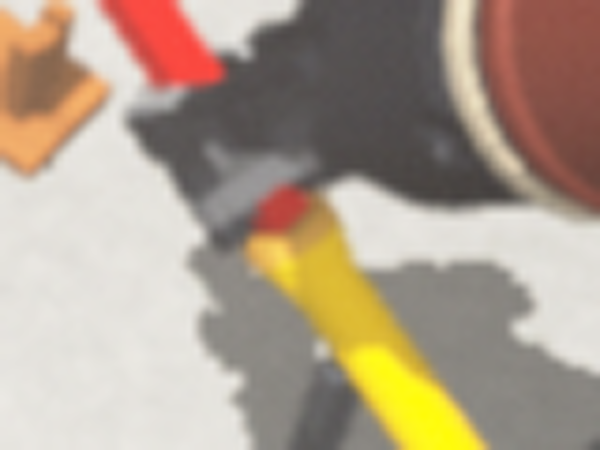

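```bash
python3 -m inch '[[0,0.15,0,0,-0.005,0.015,-0.01],[0,0.15,0,0,0,0.01,0],[0,0.2,0,0,0,0,0],[0,0.2,0,0,0,0,0],[0,0.2,0,0,0,0,0],[0,0.2,0,0,0,0,0],[0,0.2,0,0,0,0,0],[0,0.1,0,0,0,0,0],[0,0.1,0,0,0,0,0],[0,0.1,0,0,0,0,0]]'
python3 - <<'E'
from h import *
need(tcp_for_tip(M+.09*D,FT),FT)
st=get_state();print('T',st['ft_torque'],"axial",D@st["ft_force"])
E
```

```text
time_s: 13.5
tcp_pos: [0.5452, 0.1443, 0.1704]
eef_rot: [[0.102, 0.992, -0.072], [0.8, -0.125, -0.586], [-0.591, 0.003, -0.807]]
ft_force: [-3.1, -4.1, 5.6]
gripper_width: 0.0147
t 13.5 tcp [0.5452 0.1443 0.1704] w 0.014671298284091212 f [-3.0824 -4.1054  5.6067] q [-0.0854  0.5844 -0.7358  1.5425  0.7306  1.7255 -1.0656]
shift cm [ 0.2218 -0.0142  0.0429] rotvec [-0.0079  0.0212 -0.0157]
T [-0.605   0.7282 -0.1374] axial -6.831419081703938
```

```bash
python3 -m inch '[[0,-0.5,0,0,-0.008,0.021,-0.015],[0,-0.8,0,0,0,0,0],[0,-1,0,0,0,0,0],[0,-1,0,0,0,0,0],[0,-1,0,0,0,0,0],[0,-1,0,0,0,0,0],[0,-1,0,0,0,0,0],[0,-0.5,0,0,0,0,0],[0,0,0,0,0,0,0],[0,0,0,0,0,0,0]]'
python3 -c "
from h import *
need(tcp_for_tip(M-.06*D,FT),FT)"
```

```text
time_s: 14.5
tcp_pos: [0.5392, 0.0841, 0.213]
eef_rot: [[0.09, 0.994, -0.059], [0.817, -0.108, -0.567], [-0.57, 0.003, -0.822]]
ft_force: [-0.2, 0.1, -1.4]
gripper_width: 0.0147
t 14.5 tcp [0.5392 0.0841 0.213 ] w 0.014740779576639199 f [-0.2012  0.131  -1.4055] q [ 0.0438  0.4558 -0.7544  1.6088  0.7022  1.6907 -0.9333]
shift cm [-7.3792 -0.0596  0.0261] rotvec [ 0.0024 -0.0044 -0.0016]
```

```bash
python3 -m inch '[[0,-1,0,0,0,0,0],[0,-1.3,0,0,0,0,0],[0,-1.4,0,0,0,0,0],[0,-1.4,0,0,0,0,0],[0,-1.4,0,0,0,0,0],[0,-1.4,0,0,0,0,0],[0,-0.8,0,0,0,0,0],[0,0,0,0,0,0,0],[0,0,0,0,0,0,0],[0,0,0,0,0,0,0]]'
cat >> h.py <<'E'
C=np.array([.6355,-.1295,.16]);N=np.array([.978,.206,0])
FL=frame([.4,.917,0]);TL=tcp_for_tip(C-.045*N,FL)
E
python3 -c "
from h import *
need([.48,0,.30],frame([0,1,0]));print(TL)
E=get_state()['eef_rot'];tip=get_state()['tcp_pos']+E[:,0]*L;print('tip z in tube',(M-tip)@D)"
```

```text
time_s: 15.5
tcp_pos: [0.5305, 0.0063, 0.2673]
eef_rot: [[0.091, 0.994, -0.059], [0.816, -0.108, -0.567], [-0.57, 0.003, -0.821]]
ft_force: [-0.8, 1.5, -1.5]
gripper_width: 0.015
t 15.5 tcp [0.5305 0.0063 0.2673] w 0.014988322472203124 f [-0.7694  1.5339 -1.4719] q [ 0.1853  0.319  -0.7461  1.6452  0.6761  1.6779 -0.7597]
shift cm [-2.8383 -4.938  -2.0285] rotvec [-0.0297  0.6064 -0.1062]
[ 0.5355 -0.2671  0.154 ]
tip z in tube 0.08147318996574433
```

```bash
python3 -m inch '[[0,-1,-0.8,-1,0,0,0],[0,-1,-0.8,-1,-0.004,0.08,-0.015],[0,-0.5,-0.8,-0.5,-0.004,0.1,-0.015],[0,0,-0.8,0,-0.004,0.1,-0.015],[0,0,-0.8,0,-0.004,0.1,-0.015],[0,0,-0.8,0,-0.004,0.1,-0.015],[0,0,0,0,-0.004,0.1,-0.015],[0,0,0,0,0,0.02,0],[0,0,0,0,0,0,0],[0,0,0,0,0,0,0]]'
python3 -c "
from h import *
need([.46,-.26,.28],FL)"
```

```text
time_s: 16.5
tcp_pos: [0.4772, 0.0109, 0.3079]
eef_rot: [[-0.002, 1.0, 0.0], [1.0, 0.002, 0.009], [0.009, 0.0, -1.0]]
ft_force: [-0.0, -0.5, -0.8]
gripper_width: 0.0153
t 16.5 tcp [0.4772 0.0109 0.3079] w 0.015252686272881809 f [-0.0491 -0.4953 -0.8227] q [ 0.5779 -0.02   -0.6668  1.7409 -0.022   1.4152 -0.0838]
shift cm [-27.1138  -1.7674   2.5344] rotvec [-0.0015 -0.0094  0.4129]
```

```bash
python3 -m inch '[[0,-2,-0.2,0.3,0,-0.009,0.03],[0,-3.2,-0.1,0.3,0,0,0.055],[0,-3.5,0.1,0.3,0,0,0.055],[0,-3.5,0.3,0.3,0,0,0.055],[0,-3.5,0.5,0.3,0,0,0.055],[0,-3.5,0.7,0.3,0,0,0.055],[0,-3.5,0.9,0.3,0,0,0.055],[0,-2.8,0.9,0.3,0,0,0.05],[0,-1,0.3,0,0,0,0],[0,0,0,0,0,0,0]]'
python3 -c "
from h import *
need(TL-[.05,0,0],FL)"
```

```text
time_s: 17.5
tcp_pos: [0.4531, -0.2779, 0.2787]
eef_rot: [[0.425, 0.905, -0.011], [0.905, -0.425, -0.007], [-0.011, -0.007, -1.0]]
ft_force: [-0.0, -0.3, -1.7]
gripper_width: 0.0149
t 17.5 tcp [ 0.4531 -0.2779  0.2787] w 0.014904247454046525 f [-0.0495 -0.2588 -1.7165] q [ 0.8313  0.105  -0.3999  1.68    0.0527  1.3726 -0.0167]
shift cm [ 2.4923  2.5675 12.4268] rotvec [-0.0076  0.0108 -0.028 ]
```

```bash
python3 -m inch '[[0,0.4,0.4,1,-0.007,0.01,-0.025],[0,0.4,0.4,1.7,0,0,0],[0,0.4,0.4,1.8,0,0,0],[0,0.4,0.4,1.8,0,0,0],[0,0.4,0.4,1.8,0,0,0],[0,0.4,0.4,1.8,0,0,0],[0,0,0,1.4,0,0,0],[0,0,0,0.6,0,0,0],[0,0,0,0,0,0,0],[0,0,0,0,0,0,0]]'
python3 -c "
from h import *
need(TL,FL)"
```

```text
time_s: 18.5
tcp_pos: [0.4908, -0.2511, 0.153]
eef_rot: [[0.376, 0.927, 0.005], [0.927, -0.376, 0.005], [0.006, 0.003, -1.0]]
ft_force: [0.0, -0.2, -0.7]
gripper_width: 0.015
t 18.5 tcp [ 0.4908 -0.2511  0.153 ] w 0.01498635115202411 f [ 0.0015 -0.2275 -0.6707] q [ 0.775   0.2334 -0.4301  1.806   0.1003  1.1218 -0.0733]
shift cm [ 0.2024  4.7428 -0.088 ] rotvec [ 0.0027 -0.0064  0.0262]
```

```bash
python3 -m inch '[[0,0,0.6,0,0,-0.006,0.015],[0,0,0.7,0,0,0,0],[0,0,0.8,0,0,0,0],[0,0,0.8,0,0,0,0],[0,0,0.7,0,0,0,0],[0,0,0.4,0,0,0,0],[0,0,0,0,0,0,0],[0,0,0,0,0,0,0],[0,0,0,0,0,0,0],[0,0,0,0,0,0,0]]'
python3 - <<'E'
from h import *
need(TL,FL)
st=get_state();E=st["eef_rot"];tip=st["tcp_pos"]+E[:,0]*L+E[:,2]*H;print("tip",tip,"in lens",(tip-C)@N,(tip-C)@np.cross([0,0,1],N),tip[2]-.16,proj("scene",tip),proj("top",tip))
s=read_camera("scene");t=read_camera("top")
def crop(im,x,y,w=100,h=75):return cv2.resize(im[y:y+h,x:x+w],(400,300),interpolation=cv2.INTER_CUBIC)
cv2.imwrite("pics/f1.png",np.hstack([crop(s,220,150),crop(t,300,115)]))
E
```

```text
time_s: 19.5
tcp_pos: [0.5323, -0.2695, 0.1556]
eef_rot: [[0.392, 0.92, 0.006], [0.92, -0.392, -0.003], [-0.001, 0.007, -1.0]]
ft_force: [-0.3, 0.2, -1.8]
gripper_width: 0.0153
t 19.5 tcp [ 0.5323 -0.2695  0.1556] w 0.015253760884874783 f [-0.293   0.2144 -1.7887] q [ 0.742   0.3163 -0.4189  1.6987  0.1402  1.1493 -0.1178]
shift cm [0.3489 0.2035 0.1612] rotvec [0.0068 0.0006 0.0086]
tip [ 0.5871 -0.1407  0.1615] in lens -0.049642606761967946 -0.000962155241012565 0.0015119551156167754 [266.6474 185.0257] [348.5662 161.7812]
```

View pics/f1.png

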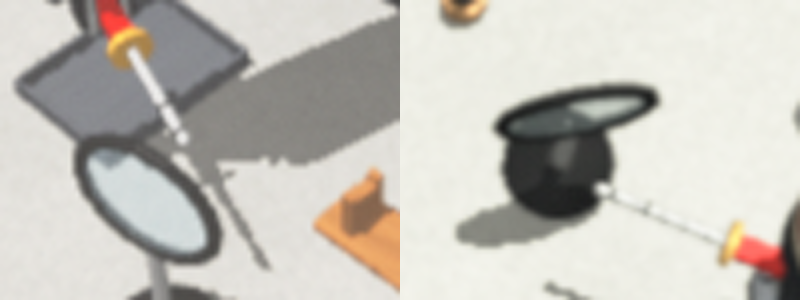

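```bash
python3 -m inch '[[0,0.3,0,0,0,0,0],[0,0,0,0,0,0,0],[0,0,0,0,0,0,0],[0,0,0,0,0,0,0],[0,0,0,0,0,0,0],[0,0,0,0,0,0,0],[0,0,0,0,0,0,0],[0,0,0,0,0,0,0],[0,0,0,0,0,0,0],[0,0,0,0,0,0,0]]'
python3 - <<'E'
from h import *
need(TL,FL);print("qd",get_state()["qd"])
t=read_camera("top");d=cv2.absdiff(t,cv2.imread("pics/top0.png")).max(2)
for n,(u,v) in dict(jar=(272,137),blue=(408,138),red=(434,142),mug=(478,178),tray=(405,210),mini=(316,113)).items():
    print(n,(d[v-18:v+18,u-18:u+18]>50).mean().round(3))
finish_job();print("done")
E
```

```text
time_s: 20.6
tcp_pos: [0.5333, -0.2665, 0.1559]
eef_rot: [[0.392, 0.92, 0.006], [0.92, -0.392, -0.004], [-0.001, 0.007, -1.0]]
ft_force: [0.0, -0.2, -0.5]
gripper_width: 0.0151
t 20.6 tcp [ 0.5333 -0.2665  0.1559] w 0.015053600728533359 f [ 0.0276 -0.1966 -0.4614] q [ 0.738   0.3152 -0.4205  1.6995  0.1407  1.1493 -0.1237]
shift cm [0.0332 0.2199 0.1908] rotvec [0.0072 0.0009 0.0085]
qd [-0.0006  0.001  -0.0014  0.0009  0.0016 -0.0012  0.0004]
jar 0.0
blue 0.317
red 0.892
mug 0.451
tray 0.506
mini 0.0
the job is handed in; nothing more can be done
done
```

The job is handed in at about 20.6 s of the 51 s allowed. I took the gauge rod from the right-hand rest and slid it down the yellow tube until the collar stopped firmly at the mouth, with about 7 N along the rod. I then drew it out; by the arm's pose the tip was about 8 cm clear of the mouth. It is now held level behind the magnifier on the robot's side.

**Last checks:**
- **Hold:** the gripper is closed on the handle at 15 mm, the joints are essentially still, and the wrist force is under 1 N.
- **Tip position:** it is about 5 cm in front of the glass, within about 5 mm of the lens centre sideways and 2 mm in height. The overhead view put the tip about 4 mm from where the arm's pose predicted, still well within the 30 mm allowed.

**Not confirmed:** comparing overhead pictures showed no change at the jar and the miniature. It flagged change at the blue and red paint, the mug and the tray, probably because the arm or its shadow covered them. I handed the job in without viewing a picture of those areas. I saw no contact forces during the moves near them, and in the last camera view the visible part of the tray looked undisturbed.

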